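Release the card press with a reversible ratchet spanner

ROBOT

A 6-joint arm with a two-finger parallel gripper is mounted at the origin on the work surface. World frame = base frame: x ahead of the robot, y to its left, z up, the work surface at z = 0. Lengths are in mm, angles in rad, forces in N, time in s.
With the tool pointing down it reaches from about 225 to 875 mm from the base axis. Payload 3.4 kg.
Tool frame: the origin (TCP) lies midway between the tips of the shut fingers; the grasp point (between the pads) lies 19 mm behind it; z points along the fingers, y is the line along which they close (so a half turn about z gives the same grasp; the last joint's range is limited). The gripper opens to 85 mm and grips with 20 to 120 N. Pads are 22 mm wide; open, the fingers measure 114 mm over their backs; the gripper's body (76 mm by 85 mm) begins 54 mm behind the grasp point. The pads swing forward as they close: fully open they stand 13 mm farther back than shut.
Start: joints at [1.108, 0.276, 1.505, -0, 1.361, -0.121], TCP at [192.748, 541.766, 231.328] pointing down, gripper open.
Joint ranges: [-2.89, 2.89], [-0.75, 2.08], [0.22, 2.7], [-1.18, 4.32], [0.11, 2.71], [-2.7, 2.7]. Speed limits (rad/s): [2.57, 2.57, 3.14, 3.14, 3.14, 3.14].

INTERFACE

Orientations are given as a rotation vector (axis times angle).
In Python, from workcell import robot gives the robot as it stands.
- The arm moves only by the tool carry_out, never from a script. Its argument "plan" is a list of rows, each an object with "delta_pos": the shift along the world's x, y, z in mm, a list of three; "turn": the turn about the world's z in units of 8 degrees (1.0 is 8 degrees); "grip": the opening, from -1 (shut) to 1 (fully open). A call has 1 to 10 rows; each row shifts and turns the commanded pose from where the row before left it; what a row does not reach is not made up. A row lasts 1/10 s, in which the tool goes at most 50 mm and 8.59 degrees, less where a joint would pass 70% of its speed; a pose out of reach is approached as far as the arm can. A call with a gripper value outside its range is refused whole. The fingers move at their own pace and stop on an object; "grip_force" is the grip in N (left out, the last holds). Time passes only in rows, so rows that do not move let the fingers close. It gives the time, the measured TCP pose, the force, the opening and the grip force at its end, in the units of the state.
- robot.get_state(): the state, without advancing time (a new reading comes with each control period).
- robot.camera(name): name is "side" or "top" or "wrist"; returns (picture, depth): 480x640x3 uint8, red, green, blue; 480x640 float32, mm along the optical axis (not along the pixel's ray), 0 where there is no reading.
- robot.camera_model(name): a dict with "intrinsics" (3x3 intrinsics, pixels), "rvec" (rotation vector, rad) and "tvec" (3), from world to camera coordinates, as OpenCV has them; the wrist camera has in their place "T_tool_cam" (4x4, takes a point from camera to tool coordinates, whose origin is the TCP and whose axes are the flange's). Camera axes: x right, y down, z forward; pixel columns grow to the right and rows downward; lengths in mm; the calibration is good to about 2 mm. A picture is of the moment at which its call begins: read the wrist's pose just before it. camera_model takes no time and is no camera call.
- robot.finish_job(): hands the job in; it is judged then, once.
The state is a dict: "t": time; "joints": joint angles; "dq": joint speeds; "joint_torque": joint torques, N m; "eef_pos": TCP position; "eef_rot": TCP orientation; "ft_force": force on the tool from outside, world axes, zero at the start; "torque": the same for the moment, N m; "opening": finger opening in mm; "grip_force": force on a finger pad.
Only numpy, scipy, OpenCV 4.12 (cv2) and the standard library are available. Lean on these libraries where they do the work, as an engineer would, in place of code of your own. Each camera call takes 0.05 s, during which the arm holds its last target. There are 200 camera calls.

TASK

The card press on the craft table has to be slackened with the ratchet spanner that sits on its screw. The spanner is set to tighten: first push its small direction lever fully over to the loosen side until you feel it press against its stop, gently and without swinging the handle, then work the handle back and forth until the screw has backed off counter-clockwise by at least a quarter turn. Never turn the screw tighter, be light with the little lever, leave the lever on the loosen side and the other things on the table where they are, and let go.

Things in the scene. Friction and masses are not known exactly. Their poses are not given: they have to be found in the camera images.
- press: Fixed wooden card press, origin on the table under the screw, z up. Base board 200 x 260 mm (x, y), top board 170 x 180 mm, upper face 60 mm above the table. Grey steel bridge along y, 36 mm wide, 250 mm long, top 100 mm above the table; its posts at y = -110 and +110 mm end at 116 mm. The spanner's handle swings over the -x side.
- bolt_top (a point): Centre of the top face of the press screw's hexagon head (bare steel, 24 mm across flats), 125 mm above the table, sticking 8 mm out of the spanner's ring. The axis is vertical; spanner and screw both turn about it.
- bolt (a joint): Turn of the press screw, rad: 0 at the start (tight), growing counter-clockwise seen from above (loosening); 1.57 is a quarter turn. Friction holds it with about 1.2 N m both ways.
- spanner (a joint): Swing of the handle about the screw, rad: 0 along the press's -x, growing counter-clockwise seen from above, stops at -1.35 and +1.35; starts between -0.3 and 0.4. The ring rubs: 0.9 N m moves it when the ratchet runs free, 2.1 N m (14 N at handle_grip) when it turns the screw. Fingers may load the spanner with 45 N at most; loosely spread fingers either side of the handle can push it.
- handle_grip (a point): Point in the flat steel handle, 155 mm from the screw's axis, 109 mm above the table; x along the handle away from the screw. The handle is 16 mm wide, 103 to 115 mm above the table, from 80 to 207 mm from the axis. The spanner's ring is 58 mm across, 101 to 117 mm above the table; its neck is 36 mm wide to 56 mm from the axis, then 22 mm to 81 mm.
- lever (a joint): Direction lever on the spanner's neck, rad from the handle's line, growing counter-clockwise seen from above. It starts at the tighten stop, -0.40 to -0.34. The loosen stop is worn: anywhere from +0.05 to +0.55, to be felt. 1 to 5 N at the tab moves it, it stays where left (ratcheting may nudge it 0.03); at the stop the force climbs about 4 N per mm. Over 12 N from the fingers breaks it.
- lever_tab (a point): Point in the lever's dark upright tab, 127 mm above the table. The tab is a round post 8 mm across, its top 134.5 mm above the table; the lever's plate below it ends at 120.5 mm. It sits 22 mm from the lever's pivot, farther out from the screw; x along the lever away from the pivot.
- lever_pivot (a point): Pivot of the lever, on the handle's centre line 42 mm from the screw's axis, 117 mm above the table. Tighten side: the spanner turns the screw only clockwise. Pressed home on the loosen stop (a pin inside the neck): only counter-clockwise, running free clockwise. Short of the stop by 0.1 rad it may grip both ways and tighten. 18 teeth: up to 0.35 rad of play before it takes hold.
- bottle: White plastic bottle, 66 mm across, 150 mm tall, loose bystander; origin under its centre.
- tape: Roll of brown tape lying flat, 90 mm across, 24 mm tall, loose bystander; origin under its centre.
- jar: Glass jar with grey cap, 56 mm across, 75 mm tall, loose bystander; origin under its centre.
- tissues: Pale pink tissue box, 100 x 120 x 55 mm, loose bystander; origin under its centre.

How it is judged:
By the outcome, as a careful person would: the job done as asked, in the order asked, and still so for the second after the job is handed in, with the robot touching nothing.
It also fails if it takes over 51 s, if anything falls off the work surface, if the arm or the gripper's body presses on something with over 40 N, if the wrist force passes 120 N, or if a joint passes its speed limit or range.

## Working session

There is one attempt and no reset: what is moved stays moved. The work goes in short steps, Python scripts to look and compute and a tool call to move; the robot and the scene stay as the last step left them, time stands still between calls to the robot, and variables do not carry over. Pictures are saved under pics/ and viewed, at most 10 in all, crops included, and the job is handed in when it is done.

Besides the shell and the picture viewer there is one more tool, called after "Emit:" as name(argument=value, ...), one argument or row to a line, values as JSON. carry_out: Moves the arm, as the interface text tells. Its arguments: {"type":"object","properties":{"plan":{"type":"array","items":{"type":"object","properties":{"delta_pos":{"type":"array","items":{"type":"number"}},"turn":{"type":"number"},"grip":{"type":"number"}}}},"grip_force":{"type":"number"}},"required":["plan"]}

```bash
mkdir -p pics
cat > h.py <<'E'
import numpy as np, cv2
from workcell import robot
def snap(n,f=None):
    im,d=robot.camera(n)
    if f: cv2.imwrite('pics/'+f,im[:,:,::-1])
    return im,d
def ext(n,s=None):
    m=robot.camera_model(n);K=np.array(m['intrinsics'],float)
    if 'rvec' in m:
        R=cv2.Rodrigues(np.array(m['rvec'],float))[0];t=np.array(m['tvec'],float).ravel()
        return K,R.T,-R.T@t
    s=s or robot.get_state();T=np.array(m['T_tool_cam']);Rt=cv2.Rodrigues(np.array(s['eef_rot'],float))[0]
    return K,Rt@T[:3,:3],Rt@T[:3,3]+np.array(s['eef_pos'])
def ray(E,u,v,z):
    K,R,c=E;d=R@np.linalg.solve(K,[u,v,1.]);return c+d*(z-c[2])/d[2]
def proj(E,p):
    K,R,c=E;q=K@(R.T@(np.array(p)-c));return q[:2]/q[2]
E
python3 - <<'E'
from h import *
s=robot.get_state();print(s)
for n in('top','side','wrist'):
    snap(n,n+'0.png');E=ext(n,s);print(n,E[2].round(),E[1].round(2).tolist(),E[0][0,0])
E
```

```text
{'t': 0.0, 'joints': array([ 1.10799842e+00,  2.76583949e-01,  1.50612874e+00, -1.05361250e-05,
        1.36066973e+00, -1.21001133e-01]), 'dq': array([ 0.00038915,  0.00029088, -0.00015056,  0.00080774,  0.00173815,
        0.00033349]), 'joint_torque': array([ 1.72593045e-03, -4.16766572e+01, -2.45815498e+01, -3.27581229e-04,
        1.07524145e-02, -4.05005403e-05]), 'eef_pos': array([192.50550687, 541.26919219, 230.44774107]), 'eef_rot': array([-5.34193969e-01, -3.09532875e+00,  2.69665937e-03]), 'ft_force': array([ 0.56986588,  0.7473231 , -0.95528411]), 'torque': array([ 0.00016476, -0.02128001,  0.03889259]), 'grip_force': 0.0, 'opening': 85.19265573786774}
top [ 402.    4. 1174.] [[-0.02, -0.99, 0.15], [-1.0, 0.02, 0.0], [-0.01, -0.15, -0.99]] 498.2781015423836
side [484. 902. 643.] [[-1.0, -0.01, 0.06], [-0.06, 0.52, -0.85], [-0.02, -0.86, -0.52]] 465.72812647808075
wrist [123. 565. 374.] [[0.33, 0.9, 0.27], [0.94, -0.32, -0.1], [-0.0, 0.29, -0.96]] 356.1956694007884
```

View pics/top0.png

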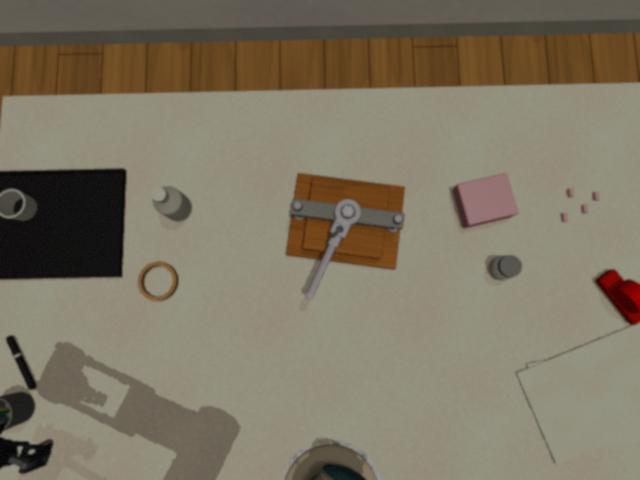

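View pics/side0.png

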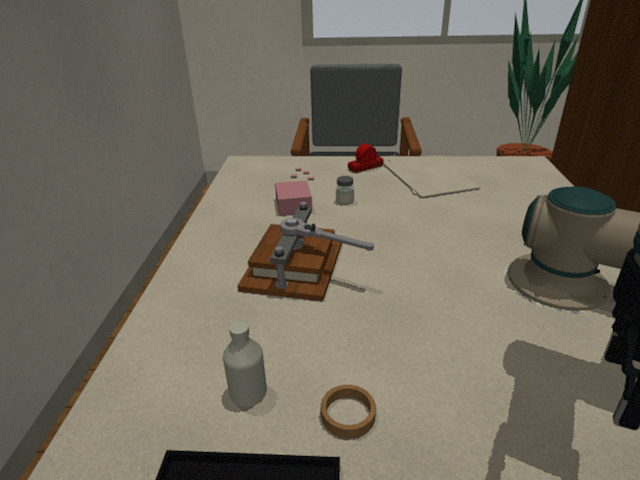

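The top view shows the bolt at about (347,211), the posts at (298,206) and (398,220), the handle end at (309,296) and the lever near (338,232). I'll turn these into positions.

Run:
```python
from h import *
E=ext('top')
b=ray(E,347,211,125);p1=ray(E,298,206,116);p2=ray(E,398,220,116);h=ray(E,309,296,109);l=ray(E,338,231,125)
print(b.round(),p1.round(),p2.round(),h.round(),l.round())
d=p1-p2;yaw=np.arctan2(-d[0],d[1]);print('press yaw',yaw,'handle dir',np.arctan2(*(h-b)[[1,0]]),np.linalg.norm(h-b))
s=robot.get_state();R=cv2.Rodrigues(s['eef_rot'])[0];print(R.round(3))
```

```text
[612. -47. 125.] [627.  58. 116.] [ 592. -157.  116.] [433.  37. 109.] [569. -27. 125.]
press yaw -0.1630082145627597 handle dir 2.6982335749337794 198.65907505017609
[[-0.942  0.335 -0.001]
 [ 0.335  0.942 -0.001]
 [ 0.    -0.001 -1.   ]]
```

Emit:
carry_out(
  plan=[
    {"delta_pos":[21,-32,0],"turn":-0.07,"grip":-1},
    {"delta_pos":[21,-32,0],"turn":-0.07,"grip":-1},
    {"delta_pos":[21,-32,0],"turn":-0.07,"grip":-1},
    {"delta_pos":[21,-32,0],"turn":-0.07,"grip":-1},
    {"delta_pos":[21,-32,0],"turn":-0.07,"grip":-1},
    {"delta_pos":[21,-32,0],"turn":-0.07,"grip":-1},
    {"delta_pos":[21,-32,0],"turn":-0.07,"grip":-1},
    {"delta_pos":[21,-32,0],"turn":-0.07,"grip":-1},
    {"delta_pos":[21,-32,0],"turn":-0.07,"grip":-1},
    {"delta_pos":[21,-32,0],"turn":-0.07,"grip":-1},
  ],
)

```text
t: 1.15
eef_pos: [403.2, 220.3, 231.2]
eef_rot: [-0.685, -3.066, -0.0]
ft_force: [0.5, 0.6, 0.0]
opening: 0.2
grip_force: 0.0
```

Emit:
carry_out(
  plan=[
    {"delta_pos":[21,-32,0],"grip":-1},
    {"delta_pos":[21,-32,0],"grip":-1},
    {"delta_pos":[21,-32,0],"grip":-1},
    {"delta_pos":[21,-32,0],"grip":-1},
    {"delta_pos":[21,-32,0],"grip":-1},
    {"delta_pos":[21,-32,0],"grip":-1},
    {"delta_pos":[0,0,0],"grip":-1},
    {"delta_pos":[0,0,0],"grip":-1},
  ],
)

```text
invalid input at $.plan[0]: expected keys delta_pos, turn, grip
```

Run:
```python
from h import *
s=robot.get_state();print(s['t'],s['eef_pos'],s['ft_force'],s['joints'].round(2));snap('wrist','w1.png');print(proj(ext('wrist',s),s['eef_pos']))
```

```text
1.15 [403.1967136  220.31482939 231.21850388] [0.51609028 0.57617967 0.03154024] [ 0.35  0.1   1.73  0.    1.31 -0.78]
[322.92147978 303.67357806]
```

View pics/w1.png

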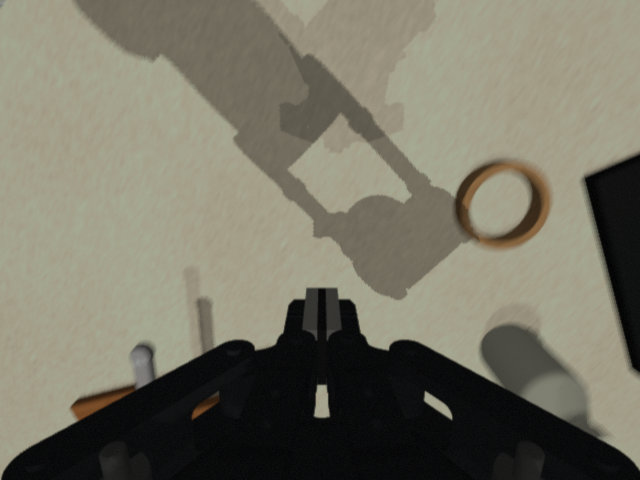

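The wrist view has the finger tips at about (322,290), the handle end at (142,350), and the tape and bottle well to the right. Moving on over the handle.

Emit:
carry_out(
  plan=[
    {"delta_pos":[21,-34,0],"turn":0,"grip":-1},
    {"delta_pos":[21,-34,0],"turn":0,"grip":-1},
    {"delta_pos":[21,-34,0],"turn":0,"grip":-1},
    {"delta_pos":[21,-34,0],"turn":0,"grip":-1},
    {"delta_pos":[21,-34,0],"turn":0,"grip":-1},
    {"delta_pos":[21,-34,0],"turn":0,"grip":-1},
    {"delta_pos":[0,0,0],"turn":0,"grip":-1},
    {"delta_pos":[0,0,0],"turn":0,"grip":-1},
  ],
)

```text
t: 2.0
eef_pos: [528.6, 17.4, 230.7]
eef_rot: [-0.687, -3.064, -0.001]
ft_force: [-0.7, 0.6, 0.6]
opening: -0.2
grip_force: 0.0
```

Run:
```python
from h import *
s=robot.get_state();print(s['t'],s['eef_pos'],s['ft_force'],s['joints'].round(2));snap('wrist','w2.png')
```

```text
2.0 [528.62823996  17.35743875 230.72173253] [-0.69318526  0.55491401  0.63507589] [-0.1   0.21  1.6   0.    1.33 -1.23]
```

View pics/w2.png

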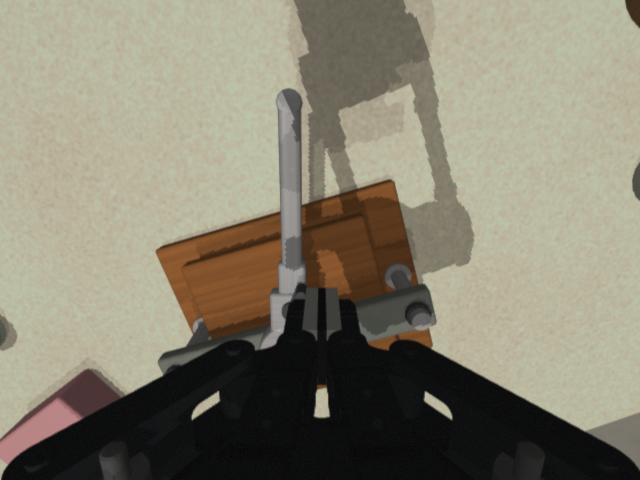

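The handle runs from (288,100) to the neck at (290,280), but the lever is hidden behind the fingers. I'll back off along the handle so it comes into view.

Emit:
carry_out(
  plan=[
    {"delta_pos":[-27,12,0],"turn":0,"grip":-1},
    {"delta_pos":[-27,12,0],"turn":0,"grip":-1},
    {"delta_pos":[-27,12,0],"turn":0,"grip":-1},
    {"delta_pos":[0,0,0],"turn":0,"grip":-1},
    {"delta_pos":[0,0,0],"turn":0,"grip":-1},
  ],
)

```text
t: 2.55
eef_pos: [446.9, 55.0, 231.8]
eef_rot: [0.681, 3.066, 0.001]
ft_force: [-0.0, 0.1, 0.6]
opening: 0.3
grip_force: 0.0
```

Run:
```python
from h import *
s=robot.get_state();print(s['t'],s['eef_pos'],s['ft_force']);im,d=snap('wrist')
E=ext('wrist',s)
for p in([612,-47,125],[559,-13,134]):print(proj(E,p))
c=im[160:360,170:400];cv2.imwrite('pics/w3.png',cv2.resize(c,None,fx=3,fy=3,interpolation=cv2.INTER_CUBIC)[:,:,::-1])
```

```text
2.55 [446.92316136  54.99444919 231.78562765] [-0.01657547  0.12792834  0.56610259]
[296.64960105 443.70247017]
[304.67327208 392.54682541]
```

View pics/w3.png

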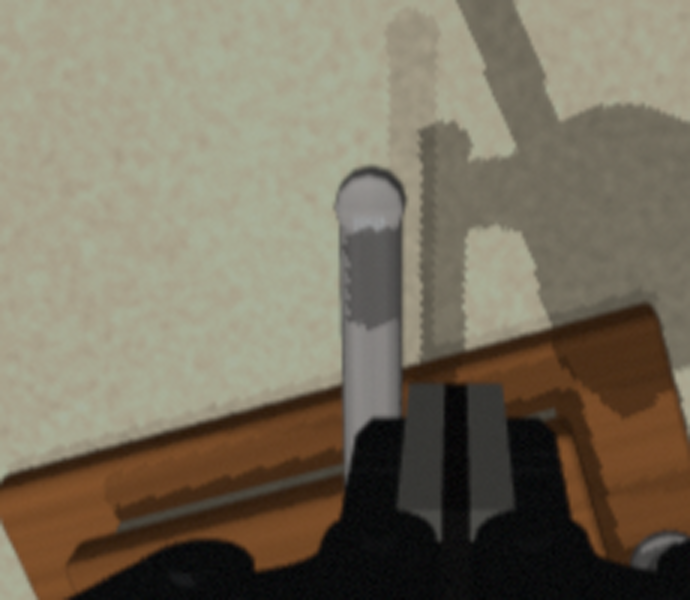

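The crop shows the handle tip at crop (370,200), and the lever is now out of sight lower down. I moved the wrong way, so I'll go beyond the screw instead.

Emit:
carry_out(
  plan=[
    {"delta_pos":[30,-17,0],"turn":0,"grip":-1},
    {"delta_pos":[31,-17,0],"turn":0,"grip":-1},
    {"delta_pos":[31,-17,0],"turn":0,"grip":-1},
    {"delta_pos":[31,-17,0],"turn":0,"grip":-1},
    {"delta_pos":[31,-17,0],"turn":0,"grip":-1},
    {"delta_pos":[0,0,0],"turn":0,"grip":-1},
    {"delta_pos":[0,0,0],"turn":0,"grip":-1},
  ],
)

```text
t: 3.3
eef_pos: [602.4, -31.6, 230.2]
eef_rot: [-0.686, -3.064, -0.0]
ft_force: [-0.1, 0.6, 0.9]
opening: -0.2
grip_force: 0.0
```

Run:
```python
from h import *
s=robot.get_state();print(s['t'],s['eef_pos'],s['ft_force']);im,d=snap('wrist')
E=ext('wrist',s)
for p in([612,-47,125],[559,-13,134]):print(proj(E,p))
np.save('s4.npy',np.r_[s['eef_pos'],s['eef_rot']])
c=im[100:300,190:440];cv2.imwrite('pics/w4.png',cv2.resize(c,None,fx=3,fy=3,interpolation=cv2.INTER_CUBIC)[:,:,::-1])
```

```text
3.3 [602.35267498 -31.5904739  230.22602843] [-0.11081479  0.63191915  0.90079052]
[309.01737357 256.70151517]
[319.94310667 172.61506006]
```

View pics/w4.png

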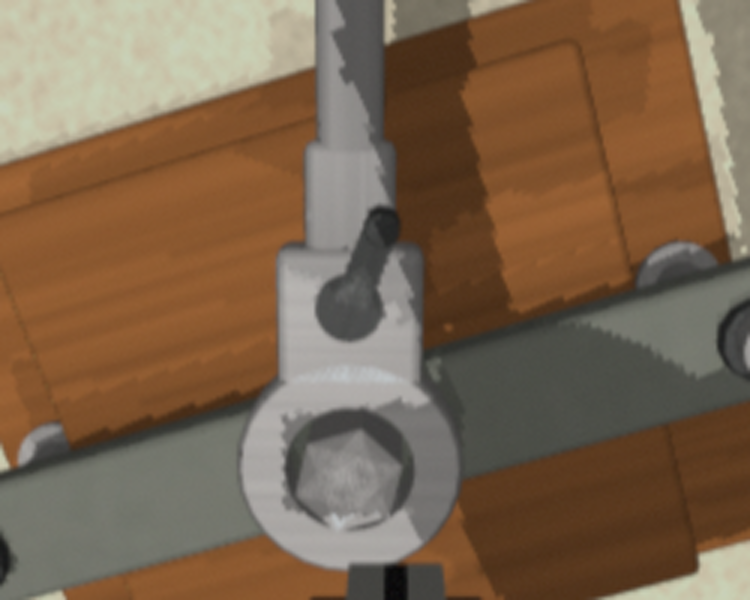

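Clear view (crop scale 3, offset 190,100): bolt top at crop (350,472), lever pivot at (349,300), tab top at (384,216) on the tighten side, and the handle centre line at crop x≈349.

Run:
```python
from h import *
a=np.load('s4.npy');E=ext('wrist',{'eef_pos':a[:3],'eef_rot':a[3:]})
f=lambda x,y,z:ray(E,190+x/3,100+y/3,z)
b=f(350,472,125);pv=f(349,302,120);tb=f(384,218,134.5);h=f(350,20,115)
print(b,pv,tb,h)
ang=np.arctan2(*(h-b)[[1,0]]);print(ang,np.arctan2(*(pv-b)[[1,0]]),np.linalg.norm((pv-b)[:2]),np.linalg.norm((tb-pv)[:2]),np.arctan2(*(tb-pv)[[1,0]])-ang)
u=np.array([np.cos(ang),np.sin(ang)]);n=np.array([-u[1],u[0]]);print('u',u,'n',n)
w=(tb-b)[:2];print('tab u,n',w@u,w@n, 'ideal', b[:2]+42*u+22*np.array([u,n]).T@[np.cos(.37),-np.sin(.37)])
```

```text
[611.70548159 -48.78923074 125.        ] [574.21647595 -31.07524658 120.        ] [558.43371874 -14.15533601 134.5       ] [516.83731582  -3.17161772 115.        ]
2.6933798877286113 2.7001767133827563 41.46336671167071 23.138254005548948 -0.3719438881750001
u [-0.90122305  0.43335553] n [-0.43335553 -0.90122305]
tab u,n 63.01853036505613 -8.127251163161995 ideal [558.81652292 -14.52994024]
```

Emit:
carry_out(
  plan=[
    {"delta_pos":[-16,21,0],"turn":0,"grip":-1},
    {"delta_pos":[-16,21,0],"turn":0,"grip":-1},
    {"delta_pos":[0,0,-30],"turn":0,"grip":-1},
    {"delta_pos":[0,0,-30],"turn":0,"grip":-1},
    {"delta_pos":[0,0,-25],"turn":0,"grip":-1},
    {"delta_pos":[0,0,-15],"turn":0,"grip":-1},
    {"delta_pos":[0,0,-6],"turn":0,"grip":-1},
    {"delta_pos":[0,0,0],"turn":0,"grip":-1},
    {"delta_pos":[0,0,0],"turn":0,"grip":-1},
    {"delta_pos":[0,0,0],"turn":0,"grip":-1},
  ],
)

```text
t: 4.35
eef_pos: [570.5, 10.8, 126.6]
eef_rot: [0.684, 3.064, 0.001]
ft_force: [0.1, -0.3, 1.0]
opening: 0.0
grip_force: 0.0
```

Run:
```python
from h import *
s=robot.get_state();print(s['t'],s['eef_pos'],s['ft_force'],s['eef_rot']);im,d=snap('wrist')
np.save('s5.npy',np.r_[s['eef_pos'],s['eef_rot']])
c=im[100:420,160:480];cv2.imwrite('pics/w5.png',cv2.resize(c,None,fx=1.8,fy=1.8,interpolation=cv2.INTER_CUBIC)[:,:,::-1])
```

```text
4.35 [570.46320716  10.83357776 126.59296902] [ 0.05119907 -0.26972632  0.97057441] [6.84079699e-01 3.06372775e+00 6.23047508e-04]
```

View pics/w5.png

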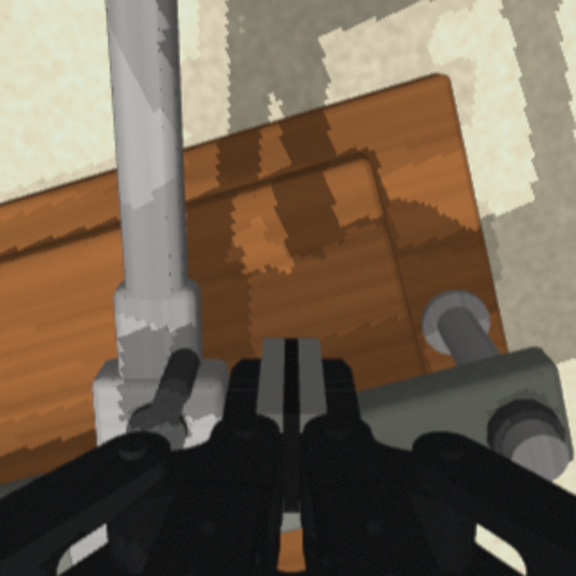

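The tab top is at crop (180,360), left of the shut fingers at (290,345), with a clear gap. Now the approach, in small steps along (-0.43,-0.90).

Emit:
carry_out(
  plan=[
    {"delta_pos":[-0.9,-1.8,-1],"turn":0,"grip":-1},
    {"delta_pos":[-0.9,-1.8,-1],"turn":0,"grip":-1},
    {"delta_pos":[-0.9,-1.8,0],"turn":0,"grip":-1},
    {"delta_pos":[-0.9,-1.8,0],"turn":0,"grip":-1},
    {"delta_pos":[0,0,0],"turn":0,"grip":-1},
    {"delta_pos":[0,0,0],"turn":0,"grip":-1},
  ],
)

```text
t: 5.0
eef_pos: [566.2, 3.5, 123.3]
eef_rot: [0.685, 3.066, 0.0]
ft_force: [-0.5, 0.2, 0.1]
opening: 0.3
grip_force: 0.0
```

Emit:
carry_out(
  plan=[
    {"delta_pos":[-0.45,-0.9,0],"turn":0,"grip":-1},
    {"delta_pos":[-0.45,-0.9,0],"turn":0,"grip":-1},
    {"delta_pos":[0,0,0],"turn":0,"grip":-1},
  ],
)

```text
t: 5.3
eef_pos: [565.3, 1.7, 123.3]
eef_rot: [0.685, 3.066, 0.0]
ft_force: [0.7, 0.1, 0.6]
opening: 0.1
grip_force: 0.0
```

Emit:
carry_out(
  plan=[
    {"delta_pos":[-0.45,-0.9,0],"turn":0,"grip":-1},
    {"delta_pos":[-0.45,-0.9,0],"turn":0,"grip":-1},
    {"delta_pos":[0,0,0],"turn":0,"grip":-1},
  ],
)

```text
t: 5.6
eef_pos: [564.2, 0.5, 123.3]
eef_rot: [-0.685, -3.066, -0.002]
ft_force: [0.4, 2.6, -0.7]
opening: 0.4
grip_force: 1.0
```

Emit:
carry_out(
  plan=[
    {"delta_pos":[-0.45,-0.9,0],"turn":0,"grip":-1},
    {"delta_pos":[-0.45,-0.9,0],"turn":0,"grip":-1},
    {"delta_pos":[0,0,0],"turn":0,"grip":-1},
  ],
)

```text
t: 5.9
eef_pos: [563.1, -1.6, 123.3]
eef_rot: [-0.685, -3.065, -0.001]
ft_force: [-0.7, 2.7, 0.7]
opening: -0.1
grip_force: 1.3
```

Emit:
carry_out(
  plan=[
    {"delta_pos":[-0.45,-0.9,0],"turn":0,"grip":-1},
    {"delta_pos":[-0.45,-0.9,0],"turn":0,"grip":-1},
    {"delta_pos":[-0.45,-0.9,0],"turn":0,"grip":-1},
    {"delta_pos":[0,0,0],"turn":0,"grip":-1},
  ],
)

```text
t: 6.3
eef_pos: [562.0, -4.6, 123.4]
eef_rot: [-0.685, -3.066, -0.0]
ft_force: [-1.9, 3.4, 1.5]
opening: 0.0
grip_force: 1.4
```

Emit:
carry_out(
  plan=[
    {"delta_pos":[-0.43,-0.9,0],"turn":0,"grip":-1},
    {"delta_pos":[0,0,0],"turn":0,"grip":-1},
  ],
)

```text
t: 6.5
eef_pos: [561.6, -5.5, 123.4]
eef_rot: [0.685, 3.066, 0.0]
ft_force: [-1.2, 2.8, 1.6]
opening: -0.1
grip_force: 1.5
```

Emit:
carry_out(
  plan=[
    {"delta_pos":[-0.43,-0.9,0],"turn":0,"grip":-1},
    {"delta_pos":[0,0,0],"turn":0,"grip":-1},
  ],
)

```text
t: 6.7
eef_pos: [561.2, -6.5, 123.4]
eef_rot: [0.685, 3.066, -0.0]
ft_force: [-1.0, 2.6, 2.6]
opening: -0.0
grip_force: 1.5
```

Emit:
carry_out(
  plan=[
    {"delta_pos":[-0.43,-0.9,0],"turn":0,"grip":-1},
    {"delta_pos":[0,0,0],"turn":0,"grip":-1},
  ],
)

```text
t: 6.9
eef_pos: [560.8, -7.3, 123.3]
eef_rot: [0.685, 3.066, 0.0]
ft_force: [-1.2, 4.1, 2.2]
opening: 0.0
grip_force: 1.6
```

Emit:
carry_out(
  plan=[
    {"delta_pos":[-0.43,-0.9,0],"turn":0,"grip":-1},
    {"delta_pos":[0,0,0],"turn":0,"grip":-1},
  ],
)

```text
t: 7.1
eef_pos: [560.3, -8.1, 123.4]
eef_rot: [-0.685, -3.066, -0.0]
ft_force: [-1.5, 3.4, 1.5]
opening: 0.2
grip_force: 1.7
```

Emit:
carry_out(
  plan=[
    {"delta_pos":[-0.43,-0.9,0],"turn":0,"grip":-1},
    {"delta_pos":[0,0,0],"turn":0,"grip":-1},
  ],
)

```text
t: 7.3
eef_pos: [559.9, -8.9, 123.3]
eef_rot: [-0.685, -3.066, -0.001]
ft_force: [-0.6, 4.0, 2.4]
opening: -0.2
grip_force: 2.0
```

Emit:
carry_out(
  plan=[
    {"delta_pos":[-0.43,-0.9,0],"turn":0,"grip":-1},
    {"delta_pos":[0,0,0],"turn":0,"grip":-1},
  ],
)

```text
t: 7.5
eef_pos: [559.6, -9.5, 123.4]
eef_rot: [0.685, 3.066, 0.002]
ft_force: [-0.2, 6.4, 1.1]
opening: -0.0
grip_force: 2.5
```

Emit:
carry_out(
  plan=[
    {"delta_pos":[-0.22,-0.45,0],"turn":0,"grip":-1},
    {"delta_pos":[0,0,0],"turn":0,"grip":-1},
  ],
)

```text
t: 7.7
eef_pos: [559.4, -9.7, 123.4]
eef_rot: [0.685, 3.066, 0.002]
ft_force: [-0.9, 5.7, 2.2]
opening: 0.4
grip_force: 2.8
```

Run:
```python
from h import *
F=[];P=[]
for i in range(4):
    im,d=snap('wrist');s=robot.get_state();F.append(s['ft_force']);P.append(np.r_[s['eef_pos'],s['grip_force']])
F=np.array(F);print(s['t'],F.mean(0),F@[.433,.901],np.array(P)[[0,3]])
```

```text
Traceback (most recent call last):
ValueError: matmul: Input operand 1 has a mismatch in its core dimension 0, with gufunc signature (n?,k),(k,m?)->(n?,m?) (size 2 is different from 3)
```

Emit:
carry_out(
  plan=[
    {"delta_pos":[-0.22,-0.45,0],"turn":0,"grip":-1},
    {"delta_pos":[0,0,0],"turn":0,"grip":-1},
  ],
)

```text
t: 8.1
eef_pos: [559.3, -9.9, 123.4]
eef_rot: [0.685, 3.066, 0.003]
ft_force: [-1.0, 7.5, 1.1]
opening: 0.1
grip_force: 3.1
```

```bash
cat > f.py <<'E'
from h import *
F=[]
for i in range(4):
    im,d=snap('wrist');s=robot.get_state();F.append(s['ft_force'])
F=np.array(F);print(s['t'],F.mean(0),F[:,:2]@[.433,.901],s['eef_pos'],s['grip_force'])
cv2.imwrite('pics/last.png',im[:,:,::-1])
E
python3 f.py
```

```text
8.3 [-0.47472543  6.9254419   1.63105584] [6.0006258  6.38946668 5.96552078 5.7814549 ] [559.33603001  -9.89430616 123.3778735 ] 3.042355924844742
```

Emit:
carry_out(
  plan=[
    {"delta_pos":[-0.22,-0.45,0],"turn":0,"grip":-1},
    {"delta_pos":[0,0,0],"turn":0,"grip":-1},
    {"delta_pos":[0,0,0],"turn":0,"grip":-1},
  ],
)

```text
t: 8.6
eef_pos: [559.2, -10.1, 123.4]
eef_rot: [0.686, 3.066, 0.004]
ft_force: [0.4, 7.2, 1.2]
opening: 0.1
grip_force: 3.3
```

```bash
python3 f.py
```

```text
8.8 [0.36700668 7.3155681  1.79038542] [7.08868439 6.69258725 6.92700486 6.29268649] [559.20069623 -10.1071836  123.43183442] 3.301912620663643
```

Emit:
carry_out(
  plan=[
    {"delta_pos":[-0.25,-0.55,0],"turn":0,"grip":-1},
    {"delta_pos":[0,0,0],"turn":0,"grip":-1},
    {"delta_pos":[0,0,0],"turn":0,"grip":-1},
  ],
)

```text
t: 9.1
eef_pos: [559.0, -10.4, 123.4]
eef_rot: [0.686, 3.065, 0.005]
ft_force: [-0.1, 7.1, 1.9]
opening: 0.1
grip_force: 3.6
```

Emit:
carry_out(
  plan=[
    {"delta_pos":[1.5,3.0,0],"turn":0,"grip":-1},
    {"delta_pos":[6,12,0],"turn":0,"grip":-1},
    {"delta_pos":[0,0,40],"turn":0,"grip":-1},
    {"delta_pos":[0,0,40],"turn":0,"grip":-1},
    {"delta_pos":[16,-10,27],"turn":0,"grip":-1},
    {"delta_pos":[16,-10,0],"turn":0,"grip":-1},
    {"delta_pos":[4,-16,0],"turn":0,"grip":-1},
    {"delta_pos":[0,0,0],"turn":0,"grip":-1},
    {"delta_pos":[0,0,0],"turn":0,"grip":-1},
  ],
)

```text
t: 10.0
eef_pos: [601.0, -33.1, 229.0]
eef_rot: [-0.686, -3.062, 0.0]
ft_force: [-0.7, -0.7, -0.8]
opening: 0.0
grip_force: 0.0
```

Run:
```python
from h import *
s=robot.get_state();print(s['t'],s['eef_pos'],s['ft_force']);im,d=snap('wrist')
np.save('s6.npy',np.r_[s['eef_pos'],s['eef_rot']])
c=im[100:300,190:440];cv2.imwrite('pics/w6.png',cv2.resize(c,None,fx=3,fy=3,interpolation=cv2.INTER_CUBIC)[:,:,::-1])
```

```text
10.0 [600.98024031 -33.11859039 228.97313889] [-0.66327943 -0.65126339 -0.84596917]
```

View pics/w6.png

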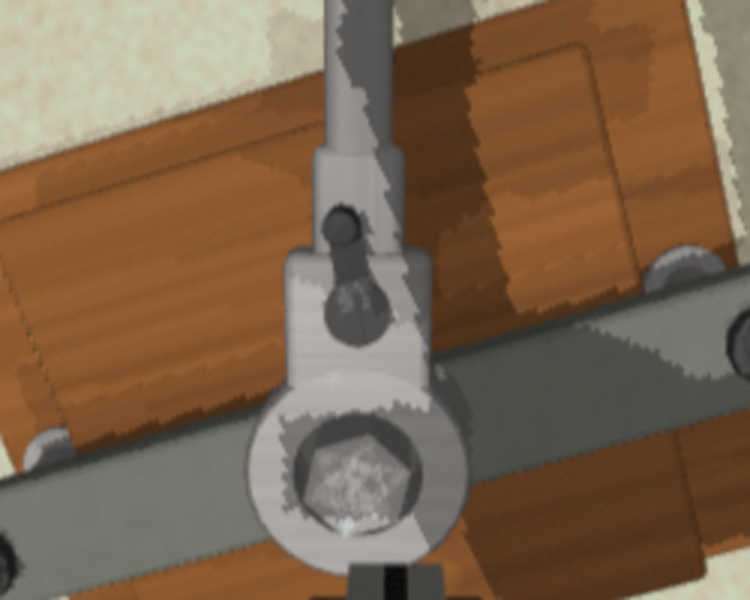

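The lever tab now sits at crop (341,225), left of the pivot at (357,312), on the loosen side. The handle, at crop x≈359, hasn't swung. Next I open the fingers moderately, straddle the handle grip and work out the arc rows.

Emit:
carry_out(
  plan=[
    {"delta_pos":[-32,13,0],"turn":0,"grip":-0.25},
    {"delta_pos":[-32,13,0],"turn":0,"grip":-0.25},
    {"delta_pos":[-32,13,0],"turn":0,"grip":-0.25},
    {"delta_pos":[-33,12.5,0],"turn":0,"grip":-0.25},
    {"delta_pos":[0,0,-20],"turn":0,"grip":-0.25},
    {"delta_pos":[0,0,-30],"turn":0,"grip":-0.25},
    {"delta_pos":[0,0,-30],"turn":0,"grip":-0.25},
    {"delta_pos":[0,0,0],"turn":0,"grip":-0.25},
  ],
)

```text
t: 10.85
eef_pos: [468.7, 19.5, 146.9]
eef_rot: [-0.682, -3.057, 0.001]
ft_force: [-1.1, 0.7, -0.2]
opening: 32.1
grip_force: 0.0
```

Run:
```python
from h import *
s=robot.get_state();print(s['t'],s['eef_pos'],s['opening'],s['ft_force']);im,d=snap('wrist')
c=im[60:460,120:520];cv2.imwrite('pics/w7.png',cv2.resize(c,None,fx=1.4,fy=1.4)[:,:,::-1])
a=2.695+np.deg2rad(4)*np.arange(0,26)
p=np.c_[611.7+155*np.cos(a),-48.8+155*np.sin(a)]
print(np.diff(p,axis=0).round(1).tolist())
```

```text
10.85 [468.74990017  19.5154044  146.86173587] 32.13208483130649 [-1.09429012  0.66835708 -0.16573597]
[[-4.3, -9.9], [-3.6, -10.2], [-2.9, -10.4], [-2.2, -10.6], [-1.4, -10.7], [-0.7, -10.8], [0.1, -10.8], [0.8, -10.8], [1.6, -10.7], [2.3, -10.6], [3.1, -10.4], [3.8, -10.1], [4.5, -9.9], [5.1, -9.5], [5.8, -9.1], [6.4, -8.7], [7.0, -8.2], [7.6, -7.7], [8.1, -7.2], [8.6, -6.6], [9.0, -6.0], [9.4, -5.3], [9.8, -4.7], [10.1, -4.0], [10.3, -3.3]]
```

View pics/w7.png

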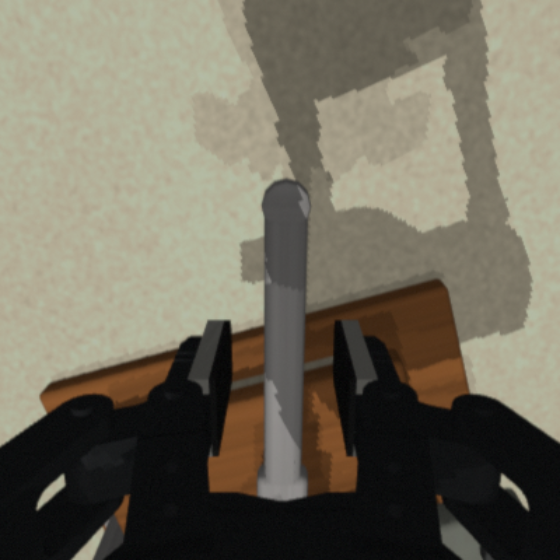

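The handle runs centrally between the open pads (pads at crop x≈215 and 350, handle at 285). Lower and swing counter-clockwise.

Emit:
carry_out(
  plan=[
    {"delta_pos":[0,0,-26],"turn":0,"grip":-0.25},
    {"delta_pos":[0,0,-26],"turn":0,"grip":-0.25},
    {"delta_pos":[0,0,0],"turn":0,"grip":-0.25},
    {"delta_pos":[-4.3,-9.9,0],"turn":0.5,"grip":-0.25},
    {"delta_pos":[-3.6,-10.2,0],"turn":0.5,"grip":-0.25},
    {"delta_pos":[-2.9,-10.4,0],"turn":0.5,"grip":-0.25},
    {"delta_pos":[-2.2,-10.6,0],"turn":0.5,"grip":-0.25},
    {"delta_pos":[-1.4,-10.7,0],"turn":0.5,"grip":-0.25},
    {"delta_pos":[-0.7,-10.8,0],"turn":0.5,"grip":-0.25},
  ],
)

```text
t: 11.8
eef_pos: [458.6, -39.9, 99.7]
eef_rot: [0.035, 3.139, 0.014]
ft_force: [2.4, 14.6, -4.0]
opening: 32.1
grip_force: 7.0
```

```bash
cat > g.py <<'E'
from h import *
s=robot.get_state();r=s['eef_rot'];p=s['eef_pos']-[611.7,-48.8,0]
a=2*np.arctan2(r[1],r[0])
print(s['t'],s['eef_pos'].round(1),'tool ang-2.979',(a-2.979+np.pi)%(2*np.pi)-np.pi,'pos ang',(np.arctan2(p[1],p[0])-2.979+np.pi)%(2*np.pi)-np.pi,np.hypot(*p[:2]),s['ft_force'].round(1),s['joints'].round(2))
E
python3 g.py
```

```text
11.8 [458.6 -39.9  99.7] tool ang-2.979 0.14060881675771508 pos ang 0.10419574026035772 153.34587699833688 [ 2.4 14.6 -4. ] [-0.25  0.22  1.94  0.01  0.97 -1.8 ]
```

Emit:
carry_out(
  plan=[
    {"delta_pos":[0.1,-10.8,-2],"turn":0.5,"grip":-0.25},
    {"delta_pos":[0.8,-10.8,-2],"turn":0.5,"grip":-0.25},
    {"delta_pos":[1.6,-10.7,0],"turn":0.5,"grip":-0.25},
    {"delta_pos":[2.3,-10.6,0],"turn":0.5,"grip":-0.25},
    {"delta_pos":[3.1,-10.4,0],"turn":0.5,"grip":-0.25},
    {"delta_pos":[3.8,-10.1,0],"turn":0.5,"grip":-0.25},
    {"delta_pos":[4.5,-9.9,0],"turn":0.5,"grip":-0.25},
    {"delta_pos":[5.1,-9.5,0],"turn":0.5,"grip":-0.25},
  ],
)

```text
t: 12.6
eef_pos: [477.6, -122.1, 96.9]
eef_rot: [0.834, -3.028, -0.016]
ft_force: [-3.9, 12.3, 8.7]
opening: 32.0
grip_force: 7.1
```

```bash
python3 g.py
```

```text
12.6 [ 477.6 -122.1   96.9] tool ang-2.979 0.700302927761487 pos ang 0.6629185703515699 152.8263310814712 [-3.9 12.3  8.7] [-0.4   0.28  1.88  0.01  1.   -2.51]
```

Joint 6 is near its limit, so I'll finish this stroke without turning the tool.

Emit:
carry_out(
  plan=[
    {"delta_pos":[5.8,-9.1,0],"turn":0,"grip":-0.25},
    {"delta_pos":[6.4,-8.7,0],"turn":0,"grip":-0.25},
    {"delta_pos":[7.0,-8.2,0],"turn":0,"grip":-0.25},
    {"delta_pos":[7.6,-7.7,0],"turn":0,"grip":-0.25},
    {"delta_pos":[8.1,-7.2,0],"turn":0,"grip":-0.25},
    {"delta_pos":[8.6,-6.6,0],"turn":0,"grip":-0.25},
    {"delta_pos":[0,0,0],"turn":0,"grip":-0.25},
  ],
)

```text
t: 13.3
eef_pos: [515.1, -172.4, 94.9]
eef_rot: [0.834, -3.013, -0.014]
ft_force: [-16.1, 0.8, 5.5]
opening: 32.2
grip_force: 6.2
```

```bash
python3 g.py
python3 - <<'E'
from h import *
s=robot.get_state();a=np.arctan2(s['eef_pos'][1]+48.8,s['eef_pos'][0]-611.7)
snap('top','top1.png')
aa=a-np.deg2rad(4)*np.arange(0,30);p=np.c_[611.7+155*np.cos(aa),-48.8+155*np.sin(aa)]
print(np.diff(p,axis=0).round(1).tolist())
E
```

```text
13.3 [ 515.1 -172.4   94.9] tool ang-2.979 0.7028318265256708 pos ang 1.0698260037007508 156.89630947569145 [-16.1   0.8   5.5] [-0.45  0.35  1.76 -0.    1.05 -2.56]
[[-8.3, 7.0], [-7.8, 7.5], [-7.2, 8.0], [-6.7, 8.5], [-6.0, 9.0], [-5.4, 9.4], [-4.7, 9.7], [-4.0, 10.0], [-3.3, 10.3], [-2.6, 10.5], [-1.9, 10.7], [-1.1, 10.8], [-0.4, 10.8], [0.4, 10.8], [1.1, 10.8], [1.9, 10.7], [2.6, 10.5], [3.3, 10.3], [4.1, 10.0], [4.7, 9.7], [5.4, 9.4], [6.1, 9.0], [6.7, 8.5], [7.2, 8.0], [7.8, 7.5], [8.3, 7.0], [8.8, 6.4], [9.2, 5.7], [9.6, 5.1]]
```

Emit:
carry_out(
  plan=[
    {"delta_pos":[-8.3,7.0,0],"turn":0,"grip":-0.25},
    {"delta_pos":[-7.8,7.5,0],"turn":0,"grip":-0.25},
    {"delta_pos":[-7.2,8.0,0],"turn":0,"grip":-0.25},
  ],
)

```text
t: 13.65
eef_pos: [501.4, -153.6, 96.3]
eef_rot: [-0.835, 3.024, -0.01]
ft_force: [0.2, -7.0, 0.3]
opening: 32.2
grip_force: 2.9
```

Emit:
carry_out(
  plan=[
    {"delta_pos":[-6.7,8.5,0],"turn":0,"grip":-0.25},
    {"delta_pos":[-6.0,9.0,0],"turn":0,"grip":-0.25},
  ],
)

```text
t: 13.85
eef_pos: [488.6, -136.7, 96.1]
eef_rot: [-0.836, 3.025, -0.012]
ft_force: [0.4, -8.0, 0.3]
opening: 32.0
grip_force: 3.1
```

Only about 7 N, so the ratchet is running free clockwise. Continue.

Emit:
carry_out(
  plan=[
    {"delta_pos":[-5.4,9.4,0],"turn":-0.5,"grip":-0.25},
    {"delta_pos":[-4.7,9.7,0],"turn":-0.5,"grip":-0.25},
    {"delta_pos":[-4.0,10.0,0],"turn":-0.5,"grip":-0.25},
  ],
)

```text
t: 14.15
eef_pos: [473.5, -107.2, 95.9]
eef_rot: [-0.512, 3.098, -0.01]
ft_force: [-0.6, -7.1, 2.7]
opening: 32.2
grip_force: 3.1
```

Emit:
carry_out(
  plan=[
    {"delta_pos":[-3.3,10.3,0],"turn":-0.5,"grip":-0.25},
    {"delta_pos":[-2.6,10.5,0],"turn":-0.5,"grip":-0.25},
    {"delta_pos":[-1.9,10.7,0],"turn":-0.5,"grip":-0.25},
    {"delta_pos":[-1.1,10.8,0],"turn":-0.5,"grip":-0.25},
    {"delta_pos":[-0.4,10.8,0],"turn":-0.5,"grip":-0.25},
    {"delta_pos":[0.4,10.8,0],"turn":-0.5,"grip":-0.25},
    {"delta_pos":[1.1,10.8,0],"turn":-0.5,"grip":-0.25},
  ],
)

```text
t: 14.85
eef_pos: [463.7, -31.3, 95.4]
eef_rot: [-0.253, -3.13, 0.006]
ft_force: [-3.2, -5.6, 3.4]
opening: 32.0
grip_force: 3.2
```

Emit:
carry_out(
  plan=[
    {"delta_pos":[1.9,10.7,0],"turn":-0.5,"grip":-0.25},
    {"delta_pos":[2.6,10.5,0],"turn":-0.5,"grip":-0.25},
    {"delta_pos":[3.3,10.3,0],"turn":-0.5,"grip":-0.25},
    {"delta_pos":[4.1,10.0,0],"turn":-0.5,"grip":-0.25},
    {"delta_pos":[4.7,9.7,0],"turn":-0.5,"grip":-0.25},
    {"delta_pos":[5.4,9.4,0],"turn":-0.5,"grip":-0.25},
    {"delta_pos":[6.1,9.0,0],"turn":-0.5,"grip":-0.25},
    {"delta_pos":[0,0,0],"turn":0,"grip":-0.25},
  ],
)

```text
t: 15.65
eef_pos: [492.3, 40.1, 95.0]
eef_rot: [-0.999, -2.978, 0.0]
ft_force: [-2.4, -0.3, 1.0]
opening: 31.8
grip_force: 0.7
```

```bash
python3 g.py
python3 - <<'E'
from h import *
s=robot.get_state();a=np.arctan2(s['eef_pos'][1]+48.8,s['eef_pos'][0]-611.7)
aa=a+np.deg2rad(4)*np.arange(0,25);p=np.c_[611.7+155*np.cos(aa),-48.8+155*np.sin(aa)]
print(np.diff(p,axis=0).round(1).tolist())
E
```

```text
15.65 [492.3  40.1  95. ] tool ang-2.979 -0.4850140778056904 pos ang -0.4773257150114887 148.8266286582194 [-2.4 -0.3  1. ] [-0.06  0.28  1.88  0.    0.99 -0.98]
[[-6.2, -8.9], [-5.5, -9.3], [-4.9, -9.7], [-4.2, -10.0], [-3.5, -10.2], [-2.7, -10.5], [-2.0, -10.6], [-1.3, -10.7], [-0.5, -10.8], [0.3, -10.8], [1.0, -10.8], [1.8, -10.7], [2.5, -10.5], [3.2, -10.3], [3.9, -10.1], [4.6, -9.8], [5.3, -9.4], [5.9, -9.0], [6.6, -8.6], [7.1, -8.1], [7.7, -7.6], [8.2, -7.0], [8.7, -6.5], [9.1, -5.8]]
```

Emit:
carry_out(
  plan=[
    {"delta_pos":[-6.5,-8.7,0],"turn":0.5,"grip":-0.25},
    {"delta_pos":[-5.8,-9.1,0],"turn":0.5,"grip":-0.25},
    {"delta_pos":[-5.2,-9.5,0],"turn":0.5,"grip":-0.25},
    {"delta_pos":[-4.5,-9.9,0],"turn":0.5,"grip":-0.25},
    {"delta_pos":[-3.8,-10.1,0],"turn":0.5,"grip":-0.25},
    {"delta_pos":[-2.9,-10.5,0],"turn":0.5,"grip":-0.25},
    {"delta_pos":[-2.0,-10.6,0],"turn":0.5,"grip":-0.25},
    {"delta_pos":[-1.3,-10.7,0],"turn":0.5,"grip":-0.25},
    {"delta_pos":[-0.5,-10.8,0],"turn":0.5,"grip":-0.25},
    {"delta_pos":[0.3,-10.8,0],"turn":0.5,"grip":-0.25},
  ],
)

```text
t: 16.65
eef_pos: [463.5, -57.4, 95.0]
eef_rot: [-0.076, 3.133, 0.014]
ft_force: [5.8, 15.4, -2.3]
opening: 32.1
grip_force: 7.2
```

Emit:
carry_out(
  plan=[
    {"delta_pos":[1.0,-10.8,0],"turn":0.5,"grip":-0.25},
    {"delta_pos":[1.8,-10.7,0],"turn":0.5,"grip":-0.25},
    {"delta_pos":[2.5,-10.5,0],"turn":0.5,"grip":-0.25},
    {"delta_pos":[3.2,-10.3,0],"turn":0.5,"grip":-0.25},
    {"delta_pos":[3.9,-10.1,0],"turn":0.5,"grip":-0.25},
    {"delta_pos":[4.6,-9.8,0],"turn":0.5,"grip":-0.25},
    {"delta_pos":[5.3,-9.4,0],"turn":0.3,"grip":-0.25},
  ],
)

```text
t: 17.35
eef_pos: [484.1, -127.1, 94.9]
eef_rot: [-0.788, 3.035, 0.018]
ft_force: [2.5, 18.1, 3.8]
opening: 31.9
grip_force: 7.2
```

```bash
python3 g.py
```

```text
17.35 [ 484.1 -127.1   94.9] tool ang-2.979 0.6705766521178531 pos ang 0.713000906196191 149.66275785531508 [ 2.5 18.1  3.8] [-0.41  0.29  1.87  0.02  0.99 -2.49]
```

Emit:
carry_out(
  plan=[
    {"delta_pos":[5.9,-9.0,0],"turn":0,"grip":-0.25},
    {"delta_pos":[6.6,-8.6,0],"turn":0,"grip":-0.25},
    {"delta_pos":[7.1,-8.1,0],"turn":0,"grip":-0.25},
    {"delta_pos":[7.7,-7.6,0],"turn":0,"grip":-0.25},
    {"delta_pos":[0,0,0],"turn":0,"grip":-0.25},
    {"delta_pos":[-5,5,0],"turn":0,"grip":-0.25},
    {"delta_pos":[0,0,0],"turn":0,"grip":-0.25},
    {"delta_pos":[0,0,20],"turn":0,"grip":-0.25},
    {"delta_pos":[0,0,40],"turn":0,"grip":-0.25},
    {"delta_pos":[0,0,40],"turn":0,"grip":-0.25},
  ],
)

```text
t: 18.35
eef_pos: [505.6, -161.7, 195.3]
eef_rot: [-0.793, 3.039, -0.0]
ft_force: [0.2, -0.7, -0.2]
opening: 31.9
grip_force: 0.0
```

Emit:
carry_out(
  plan=[
    {"delta_pos":[30,24,20],"turn":-0.5,"grip":-0.25},
    {"delta_pos":[30,24,20],"turn":-0.5,"grip":-0.5},
    {"delta_pos":[30,24,10],"turn":-0.5,"grip":-1},
    {"delta_pos":[20,24,0],"turn":-0.5,"grip":-1},
    {"delta_pos":[0,24,0],"turn":0,"grip":-1},
    {"delta_pos":[0,0,0],"turn":0,"grip":-1},
    {"delta_pos":[0,0,0],"turn":0,"grip":-1},
  ],
)

```text
t: 19.05
eef_pos: [615.8, -41.5, 244.5]
eef_rot: [-0.364, 3.119, -0.002]
ft_force: [-0.6, -0.4, 0.1]
opening: -0.1
grip_force: 0.0
```

```bash
python3 g.py
python3 - <<'E'
from h import *
s=robot.get_state();im,d=snap('wrist')
np.save('s8.npy',np.r_[s['eef_pos'],s['eef_rot']]);print(proj(ext('wrist',s),[611.7,-48.8,125]))
cv2.imwrite('pics/w8.png',cv2.resize(im[60:320,150:500],None,fx=2.2,fy=2.2,interpolation=cv2.INTER_CUBIC)[:,:,::-1])
E
```

```text
19.05 [615.8 -41.5 244.5] tool ang-2.979 0.39481912542132624 pos ang -1.9223117504486 8.36412820777928 [-0.6 -0.4  0.1] [-0.18  0.33  1.39 -0.    1.42 -1.98]
[315.11121496 224.79959701]
```

View pics/w8.png

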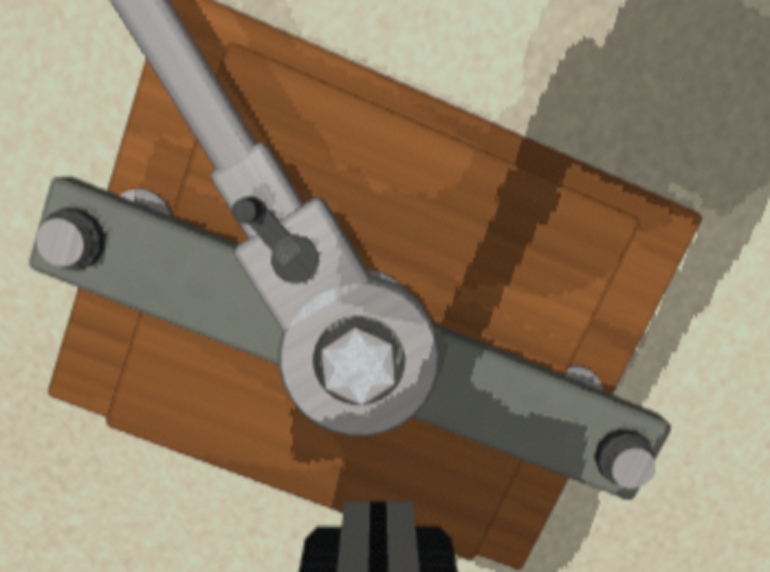

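The lever tab, at crop (248,210) against the pivot at (295,258), is still on the loosen side of the handle line, and nothing touches the spanner. The two strokes gave at least 0.95 + 1.0 rad even after full ratchet play, so I'll hand in.

```bash
python3 -c "
from workcell import robot
print(robot.finish_job())"
```

```text
the job is handed in; nothing more can be done
None
```

I pushed the lever to its loosen stop with about 8 N, backed the screw off an estimated 1.9 rad or more (a quarter turn is 1.57) in two strokes, let go and handed the job in at about 19 s; the turn is worked out from handle travel and push force, not measured on the screw head.

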